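Hang the hand lens on the swivel hook

TASK

Put the hand lens away on its stand. First, with the lens still lying on the worktop, push the swivel hook round until it comes up against its stop, where it points along the long toe of the stand's foot; do not force it against the stop. Then hang the lens by its eye in the bend of the hook, so that it hangs free and still with the hook still at its stop.

Things in the scene. Friction and masses are not known exactly. Their poses are not given: they have to be found in the camera images.
- stand: Lens stand fixed to the worktop: grey foot plate 10 mm thick, with a toe 50 mm wide that reaches 130 mm from the post in the stand's -x direction; round steel post 18 mm in diameter, topped by the swivel hook. Origin on the post's axis at the worktop, z up. The swivel turns about the post's axis.
- hook (a joint): Angle of the swivel hook about the post, rad. 0 = against its rigid stop, hook pointing along the toe (the stand's -x); grows as the hook is turned anticlockwise seen from above, that is from the stand's -x towards its -y; starts at 0.6 to 1.2. It turns stiffly (about 0.06 N m friction, no spring) and stays where it is left. Pushing it with more than 45 N counts as forcing it.
- hook_bend (a point): Lowest point of the hook's bar (on the bar's centre line), 95 mm from the post's axis and 217 mm above the worktop, where a hung thing settles. Its frame turns with the hook: +x points level from the bend back to the post, z up. The bar is round steel, 8 mm thick: from the hub (30 mm diameter, 225 to 251 mm above the worktop, flat cap to 255 mm) it runs level at about 238 mm height to 50 mm from the axis, falls to the bend, then rises outward at 45 degrees to the tip.
- hook_tip (a point): Free end of the hook, centre of its 11 mm ball: 125 mm from the post's axis, 247 mm above the worktop.
- loupe_grip (a point): Centre of the hand lens's grey handle, half-way up. The lens, 197 mm long and 0.12 kg, lies flat on the worktop. x runs along the handle from the lens to the hanging eye, z is the normal of the flat lens. Handle 76 mm long, 14 mm wide (y), 14 mm thick (z), flat sides, at x -38 to +38. Round lens in a steel rim 80 mm in outer diameter, 14 mm thick, centred at x = -74; the centre of mass is about 20 mm from the handle's centre towards the lens.
- loupe_eye (a point): Centre of the steel hanging eye at the handle's end, 59 mm from the handle's centre in +x; same axes as loupe_grip. A ring of 28 mm inner and 48 mm outer diameter, 10 mm thick, its hole running along z.
There are look-alikes about, which are no part of the job. There is more than one size of the part that bears loupe_grip; the job needs the larger.

How it is judged:
On the way, in this order (a step that is already met when the one before it is completed fails the run):
1. the hook is against its stop while the lens still lies on the worktop (value of joint hook below 0.06 rad and height (world z) of loupe_eye below 0.03 m), for 0.2 s.
2. the eye is on the hook, near its bend (distance between loupe_eye and hook_bend below 0.03 m), for 0.2 s.
At the end, for the whole second after the job is handed in: The hook is within 0.08 rad of its stop, and the lens hangs from it, lens down: its eye's centre within 25 mm of hook_bend and more than 180 mm up, and its handle within 0.25 rad of vertical (value of joint hook below 0.08 rad and distance between loupe_eye and hook_bend below 0.025 m and angle between loupe_eye's own x axis and vertical below 0.25 rad and height (world z) of loupe_eye above 0.18 m); the robot touches nothing.
It fails at once if the hook or stand is pushed with more than 45 N (contact force between the fingers and stand above 45 N).
It also fails if it takes over 66 s, if anything falls off the work surface, if the arm or the gripper's body presses on something with over 40 N, if the wrist force passes 120 N, or if a joint passes its speed limit or range.

ROBOT

A 6-joint arm with a two-finger parallel gripper is mounted at the origin on a cart in front of the work surface, level with it; the furniture and walls round the work are solid. World frame = base frame: x ahead of the robot, y to its left, z up, the work surface at z = 0. Lengths are in m, angles in rad, forces in N, time in s.
With the tool pointing down it reaches from about 0.25 to 0.775 m from the base axis. Payload 4 kg.
Tool frame: the origin (TCP) lies at the very end of the fingers, on their centre line; the grasp point (between the pads) lies 19 mm behind it (robot.pinch_z is the distance from the TCP to the grasp point, in m); z points along the fingers, y is the line along which they close (so a half turn about z gives the same grasp; the last joint's range is limited). The gripper opens to 94 mm and grips with 3 to 60 N. Pads are 16 mm wide; open, the fingers measure 119 mm over their backs; the gripper's body (75 mm by 177 mm) begins 78 mm behind the grasp point.
Start: joints at [-1.384, 0.087, 1.371, -0, 1.684, -0.103], TCP at [0.157, -0.527, 0.206] pointing down, gripper open.
Joint ranges: [-3.1, 3.1], [-0.76, 2.03], [0.27, 2.55], [-1.08, 4.22], [0.17, 2.65], [-2.57, 2.57]. Speed limits (rad/s): [2.79, 2.79, 3.14, 3.14, 3.14, 3.14].

INTERFACE

Orientations are given as [roll, pitch, yaw] about the fixed x, y, z axes, in that order (R = Rz(yaw) Ry(pitch) Rx(roll)).
In Python, from bench import robot gives the robot as it stands.
- The arm moves only by the tool arm_command, never from a script. Its argument "targets" is one flat list of numbers, 7 for each row, row after row: the turn, a rotation vector about the tool's x, y, z in degrees, then the shift along the tool's x, y, z in mm, then the closure, from -1 (fully open) to 1 (shut). In form: [ax, ay, az, x, y, z, hand, ax, ay, az, x, y, z, hand, ...]. A call has 1 to 20 rows; each row is the pose to reach, as a shift and turn from the pose commanded when the call began, along the tool's axes at that moment; what a row does not reach only later rows make up. A row lasts 1/10 s, in which the tool goes at most 50 mm and 8.59 degrees, less where a joint would pass 70% of its speed; a pose out of reach is approached as far as the arm can. A call with a gripper value outside its range is refused whole. The fingers move at their own pace and stop on an object; the grip force is fixed at half the most. Time passes only in rows, so rows that repeat a pose let the fingers close. It gives the time, the measured TCP pose, the force, the opening and the grip force at its end, in the units of the state.
- robot.get_obs(): the state, without advancing time (a new reading comes with each control period).
- robot.snapshot(name): name is "side" or "top" or "wrist"; returns a dict with "color" (400x640x3 uint8, red, green, blue), "range_z" (400x640 float32, m along the optical axis (not along the pixel's ray), 0 where there is no reading), "fx", "fy", "cx", "cy" (pixels), "T" (4x4, takes a point from camera to world coordinates); the wrist camera has in their place "T_tool_cam" (4x4, takes a point from camera to tool coordinates, whose origin is the TCP and whose axes are the flange's). Camera axes: x right, y down, z forward; pixel columns grow to the right and rows downward; lengths in m; the calibration is good to about 2 mm. The wrist camera is an equidistant fisheye: a pixel r from the principal point sees the ray r / f radians off the axis. A picture is of the moment at which its call begins: read the wrist's pose just before it.
- robot.close_job(): hands the job in; it is judged then, once.
The state is a dict: "time": time; "joint_positions": joint angles; "qvel": joint speeds; "joint_torque": joint torques, N m; "tool_pos": TCP position; "ee_rot": TCP orientation; "wrist_force": force on the tool from outside, world axes, zero at the start; "wrist_torque": the same for the moment, N m; "width": finger opening in m; "finger_force": force on a finger pad.
Only numpy, scipy, OpenCV 4.12 (cv2) and the standard library are available. Lean on these libraries where they do the work, as an engineer would, in place of code of your own. Each camera call takes 0.05 s, during which the arm holds its last target. There are 200 camera calls.

## Working session

There is one attempt and no reset: what is moved stays moved. The work goes in short steps, Python scripts to look and compute and a tool call to move; the robot and the scene stay as the last step left them, time stands still between calls to the robot, and variables do not carry over. Pictures are saved under pics/ and viewed, at most 10 in all, crops included, and the job is handed in when it is done.

Besides the shell and the picture viewer there is one more tool, called after "Emit:" in YAML: its name, and indented under it one key for each argument. arm_command: Moves the arm, as the interface text tells. Its arguments: {"type":"object","properties":{"targets":{"type":"array"}},"required":["targets"]}

```bash
mkdir -p pics; cat > h.py <<'E'
import numpy as np,cv2
from bench import robot
def pts(s):
    v,u=np.mgrid[0:400,0:640]; z=s["range_z"]
    P=np.stack([(u-s["cx"])/s["fx"]*z,(v-s["cy"])/s["fy"]*z,z,np.ones_like(z)],-1)
    return (P@np.array(s["T"]).T)[...,:3], z>0
E
python3 - <<'E'
from h import *
o=robot.get_obs(); print(o)
ims=[]
for n in("top","side"):
    s=robot.snapshot(n); np.savez(n+"0.npz",**{k:np.array(v) for k,v in s.items()}); cv2.imwrite(f"pics/{n}0.png",s["color"][...,::-1]); print(np.array(s["T"]).round(3),s["fx"])
E
```

```text
{'time': 0.0, 'joint_positions': array([-1.38411461e+00,  8.79400327e-02,  1.37223217e+00, -1.23373803e-05,
        1.68360944e+00, -1.03091027e-01]), 'qvel': array([-4.56808657e-04, -2.00751719e-03,  9.56422690e-05,  3.33084952e-04,
        4.89782835e-04,  7.19337451e-04]), 'joint_torque': array([ 1.06807711e-03, -3.40181923e+01, -3.02423286e+01,  7.18234736e-02,
        3.29180178e-02, -1.50395081e-04]), 'tool_pos': array([ 0.15704773, -0.52652895,  0.20432358]), 'ee_rot': array([-3.13941402e+00, -2.13068664e-04,  2.89771139e-01]), 'wrist_force': array([-0.58672401, -0.643293  ,  0.43404588]), 'wrist_torque': array([-0.00097533, -0.03593043, -0.00132572]), 'finger_force': 0.0, 'width': 0.09363697044037206}
[[ 0.012 -0.994  0.109  0.367]
 [-1.    -0.013 -0.008  0.307]
 [ 0.009 -0.109 -0.994  1.126]
 [ 0.     0.     0.     1.   ]] 503.2840312094457
[[ 0.007 -0.76   0.65  -0.147]
 [-1.    -0.004  0.007  0.306]
 [-0.003 -0.65  -0.76   0.895]
 [ 0.     0.     0.     1.   ]] 398.99266852989865
```

View pics/top0.png

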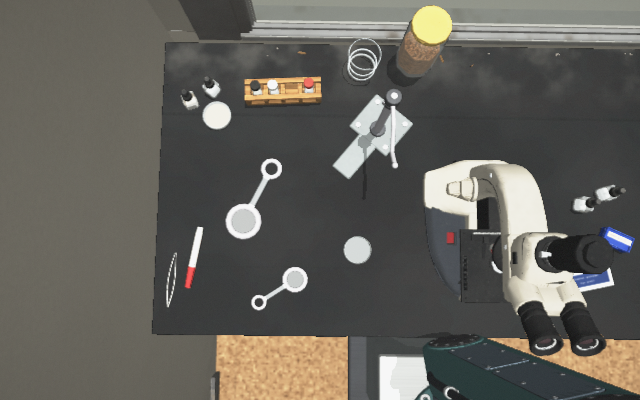

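View pics/side0.png

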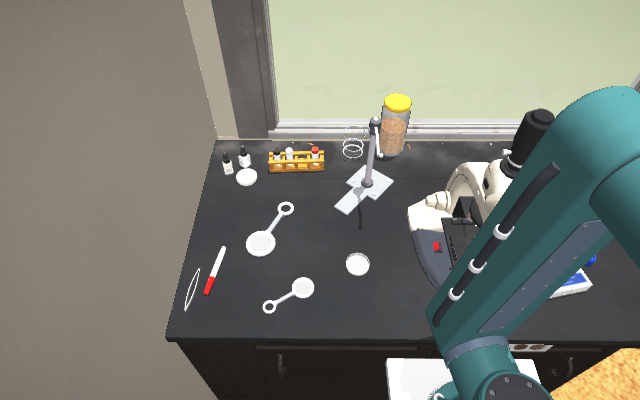

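The top view shows two lens-like parts: a large lens with rim (243,221) and eye (271,169), and a small one with rim (294,279) and eye (259,302). Other round things are the Petri dish (357,250), the caps (217,115) and the wire rings (363,60). I choose the large one. The stand has its cap at (393,97), hook tip at (395,165) and toe end at (345,170). The microscope stands between the arm and the work.

```bash
python3 - <<'E'
from h import *
s=dict(np.load("top0.npz")); W,ok=pts(s); c=s["color"].astype(int)
def rep(n,m): 
    q=W[m]; print(n,m.sum(),q.mean(0).round(4),q.min(0).round(3),q.max(0).round(3))
v,u=np.mgrid[0:400,0:640]
def box(a,b,cc,d): return ok&(u>=a)&(u<b)&(v>=cc)&(v<d)
# big/small lens: bright pixels
br=c.min(-1)>110
for n,b in(("big",box(215,292,150,245)),("small",box(245,315,260,315))):
    m=b&br; q=W[m]; rep(n,m)
    r,_=0,0
for n,b in(("bigrim",box(220,266,200,245)),("bigeye",box(258,285,155,182)),("smallrim",box(280,312,262,296)),("smalleye",box(248,268,292,315))):
    cnt,_=cv2.findContours((b&br).astype(np.uint8),0,2); k=max(cnt,key=cv2.contourArea); (x,y),r=cv2.minEnclosingCircle(k)
    # ray with plane z=0.012
    T=s["T"]; d=T[:3,:3]@np.array([(x-s["cx"])/s["fx"],(y-s["cy"])/s["fy"],1]); t=(0.012-T[2,3])/d[2]
    print(n,(x,y,r),(T[:3,3]+t*d).round(4),'diam',2*r*t/s["fx"])
# stand
b=box(325,425,80,200)
m=b&(W[...,2]>.2)&(W[...,2]<.3); rep("hookall",m); rep("cap",b&(W[...,2]>.25)&(u>380)&(u<405)&(v<110))
q=W[m]; 
for a in range(100,172,6):
    mm=m&(v>=a)&(v<a+6)
    if mm.sum(): print(a,W[mm].mean(0).round(4),mm.sum())
f=b&(W[...,2]>.006)&(W[...,2]<.016)&br; rep("foot",f)
p=W[f][:,:2].astype(np.float32); 
toe=f&(v>=135)&(u<375); print("toe rect",cv2.minAreaRect(W[toe][:,:2].astype(np.float32)*1000), "foot",cv2.minAreaRect(p*1000))
post=b&(W[...,2]>.04)&(W[...,2]<.22); rep("post",post)
for n,bb in(("scope",box(420,620,150,355)),("jar",box(390,460,0,85))): rep(n,bb)
im=cv2.resize(s["color"][150:320,210:320,::-1],None,fx=3.4,fy=3.4,interpolation=2)
im2=cv2.resize(s["color"][70:200,325:425,::-1],None,fx=4,fy=578/130,interpolation=2)
cv2.imwrite("pics/crop.png",np.hstack([im,im2[:im.shape[0]]]) if im2.shape[0]>=im.shape[0] else im)
E
```

```text
big 1453 [0.4667 0.4494 0.0108] [ 0.4    0.382 -0.005] [0.582 0.507 0.02 ]
small 768 [0.2979 0.3681 0.0073] [ 0.242  0.32  -0.005] [0.338 0.443 0.015]
bigrim (245.19564819335938, 218.02174377441406, 21.543682098388672) [0.4438 0.4591 0.012 ] diam 0.09541748180024522
bigeye (268.79730224609375, 170.20269775390625, 13.3184814453125) [0.5517 0.4094 0.012 ] diam 0.05962956593002816
smallrim (292.29071044921875, 280.70928955078125, 15.407169342041016) [0.3079 0.3524 0.012 ] diam 0.06738689530786164
smalleye (260.125, 300.79998779296875, 9.669940948486328) [0.2638 0.4216 0.012 ] diam 0.04208847364144038
hookall 574 [0.6124 0.1675 0.2406] [0.521 0.153 0.211] [0.664 0.184 0.259]
cap 119 [0.6496 0.1668 0.2522] [0.637 0.154 0.25 ] [0.663 0.179 0.259]
100 [0.6408 0.1708 0.242 ] 102
106 [0.6336 0.168  0.2319] 50
112 [0.6188 0.1665 0.2406] 29
118 [0.608  0.1664 0.2406] 28
124 [0.5965 0.1662 0.2399] 27
130 [0.587  0.1661 0.2355] 29
136 [0.5772 0.166  0.2296] 24
142 [0.5667 0.1657 0.2255] 26
148 [0.5567 0.1657 0.2216] 30
154 [0.5431 0.1659 0.2334] 27
160 [0.5294 0.1657 0.2477] 32
166 [0.5222 0.1654 0.2498] 11
foot 2207 [0.6316 0.1829 0.0095] [0.537 0.062 0.006] [0.732 0.266 0.016]
toe rect ((592.9208984375, 214.02499389648438), (49.2514762878418, 111.42198181152344), 50.34360122680664) foot ((635.8687133789062, 166.7520751953125), (193.18438720703125, 202.7698974609375), 2.0881903171539307)
post 216 [0.6398 0.1699 0.1331] [0.553 0.155 0.04 ] [0.654 0.183 0.22 ]
scope 40819 [ 0.3794 -0.0971  0.1298] [ 0.008 -0.835 -0.798] [0.612 0.098 0.491]
jar 5922 [0.8228 0.0732 0.0836] [ 0.759 -0.048 -0.082] [0.893 0.156 0.191]
```

View pics/crop.png

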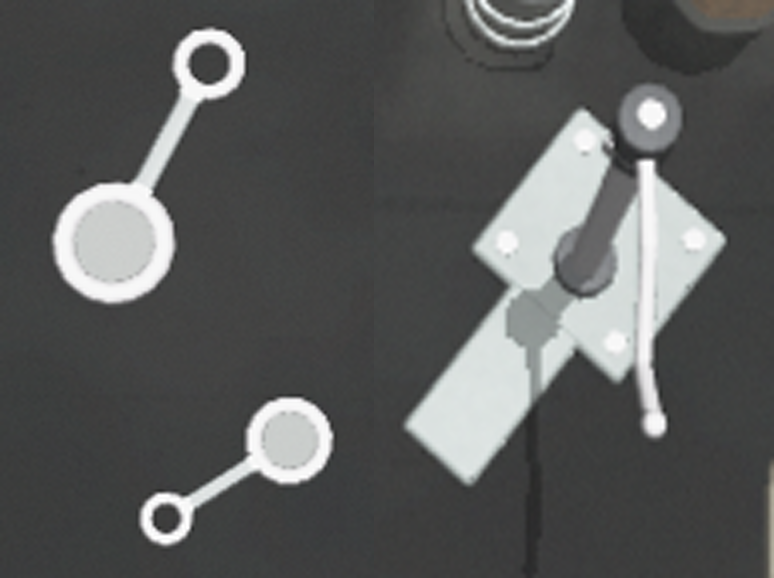

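The crop confirms it: the upper lens is the larger (rim about 36 px across against 26 px). The hook points away from the toe, at about 0.7 rad. I'll check the obstacle heights and then move.

```bash
python3 - <<'E'
from h import *
for n in("top","side"):
    s=dict(np.load(n+"0.npz")); W,ok=pts(s)
    for x0 in np.arange(.1,.75,.08):
        r=[]
        for y0 in np.arange(-.35,.12,.06):
            m=ok&(abs(W[...,0]-x0)<.04)&(abs(W[...,1]-y0)<.03)
            r.append(round(float(np.percentile(W[m][:,2],99)),2) if m.sum()>5 else None)
        print(n,round(x0,2),r)
s=robot.snapshot("wrist"); print(s["T_tool_cam"],s["fx"],s["cx"],s["cy"]); cv2.imwrite("pics/w0.png",s["color"][...,::-1])
E
```

```text
top 0.1 [-0.77, None, None, None, None, -0.39, -0.25, 0.23]
top 0.18 [0.0, None, 0.01, 0.0, 0.0, 0.55, 0.57, 0.52]
top 0.26 [0.0, 0.03, 0.0, 0.0, 0.41, 0.59, 0.59, 0.0]
top 0.34 [0.04, 0.04, 0.04, None, 0.37, 0.49, 0.36, 0.03]
top 0.42 [0.03, 0.0, 0.0, None, 0.36, 0.49, 0.35, 0.04]
top 0.5 [0.08, 0.08, 0.0, 0.0, 0.27, 0.27, 0.23, 0.04]
top 0.58 [0.0, 0.0, 0.0, 0.0, 0.07, 0.19, 0.08, 0.03]
top 0.66 [0.0, 0.0, 0.0, 0.0, 0.0, 0.0, 0.0, 0.01]
top 0.74 [0.0, 0.0, 0.0, 0.0, 0.0, 0.0, 0.0, 0.18]
side 0.1 [None, None, None, 0.0, 0.0, 0.52, 0.64, 0.59]
side 0.18 [0.0, 0.0, 0.0, 0.0, 0.0, 0.65, 0.65, 0.63]
side 0.26 [0.0, 0.03, 0.03, 0.0, None, None, 0.36, 0.0]
side 0.34 [0.04, 0.04, None, None, None, 0.49, 0.36, 0.03]
side 0.42 [0.03, None, None, None, None, 0.49, 0.35, 0.03]
side 0.5 [None, None, None, None, None, 0.27, 0.13, 0.04]
side 0.58 [None, None, None, None, None, 0.16, 0.06, 0.03]
side 0.66 [None, None, None, None, 0.0, 0.0, 0.0, 0.01]
side 0.74 [None, 0.0, 0.0, 0.0, 0.0, 0.0, 0.0, 0.16]
[[ 1.01231022e-03 -9.59472086e-01 -2.81801866e-01  8.29142137e-02]
 [ 9.99999180e-01  7.50151871e-04  1.03817484e-03  6.33350178e-05]
 [-7.84705582e-04 -2.81802686e-01  9.59472058e-01 -1.78859610e-01]
 [ 0.00000000e+00  0.00000000e+00  0.00000000e+00  1.00000000e+00]] 309.70691628693146 319.868293390586 196.77395960050674
```

```bash
cat >> h.py <<'E'
from scipy.spatial.transform import Rotation as R
def down(yaw): return R.from_euler("xyz",[np.pi,0,np.radians(yaw)])
def rel(p0,R0,wps):
    "rows (deg, mm) for world waypoints (p,R) from commanded pose p0,R0"
    for p,Rw in wps:
        rv=np.degrees((R0.inv()*Rw).as_rotvec()); d=R0.inv().apply(np.array(p)-p0)*1000
        print(np.r_[rv,d].round(1).tolist())
E
python3 - <<'E'
from h import *
p0=np.array([.157,-.527,.206]); R0=down(np.degrees(.29))
def az(a,r,z): return [r*np.cos(np.radians(a)),r*np.sin(np.radians(a)),z]
rel(p0,R0,[(az(-73,.60,.45),R0),(az(-46,.62,.45),down(35)),(az(-20,.62,.45),down(53)),(az(8,.61,.45),down(70)),([.54,.125,.40],down(70))])
E
```

```text
[0.0, 0.0, 0.0, 4.3, 50.1, -244.0]
[0.0, 0.0, -18.4, 285.4, 0.6, -244.0]
[0.0, 0.0, -36.4, 497.9, -180.1, -244.0]
[0.0, 0.0, -53.4, 603.4, -458.5, -244.0]
[0.0, 0.0, -53.4, 553.4, -515.3, -194.0]
```

Emit:
arm_command:
  targets: [0,0,0,0,0,-200,1,0,0,0,0,0,-200,1,0,0,0,0,0,-200,1,0,0,0,0,0,-200,1,0,0,0,4,50,-244,1,0,0,0,4,50,-244,1,0,0,-18.4,285,0,-244,1,0,0,-18.4,285,0,-244,1,0,0,-18.4,285,0,-244,1,0,0,-18.4,285,0,-244,1,0,0,-18.4,285,0,-244,1,0,0,-18.4,285,0,-244,1,0,0,-36.4,498,-180,-244,1,0,0,-36.4,498,-180,-244,1,0,0,-36.4,498,-180,-244,1,0,0,-36.4,498,-180,-244,1,0,0,-36.4,498,-180,-244,1,0,0,-36.4,498,-180,-244,1]

```text
time: 1.95
tool_pos: [0.5845, -0.2089, 0.4489]
ee_rot: [-3.14, -0.0, 0.929]
wrist_force: [-1.1, -0.9, 0.0]
width: -0.0
finger_force: 0.0
```

```bash
python3 - <<'E'
from h import *
p0=np.array([.583,-.212,.45]); R0=down(53)
rel(p0,R0,[([.604,.085,.45],down(70)),([.54,.125,.40],down(70)),([.54,.125,.205],down(70))])
print(robot.get_obs()["joint_positions"].round(4).tolist())
E
```

```text
[0.0, 0.0, -17.0, 249.8, -162.0, -0.0]
[0.0, 0.0, -17.0, 243.3, -237.2, 50.0]
[0.0, 0.0, -17.0, 243.3, -237.2, 245.0]
[-0.4349, 0.3707, 0.5368, 0.0008, 2.2352, 0.2076]
```

Emit:
arm_command:
  targets: [0,0,-17,250,-162,0,1,0,0,-17,250,-162,0,1,0,0,-17,250,-162,0,1,0,0,-17,250,-162,0,1,0,0,-17,250,-162,0,1,0,0,-17,250,-162,0,1,0,0,-17,243,-237,50,1,0,0,-17,243,-237,50,1,0,0,-17,243,-237,245,1,0,0,-17,243,-237,245,1,0,0,-17,243,-237,245,1,0,0,-17,243,-237,245,1,0,0,-17,243,-237,245,1,0,0,-17,243,-237,245,1]

```text
time: 3.35
tool_pos: [0.5397, 0.1244, 0.2044]
ee_rot: [-3.14, 0.001, 1.222]
wrist_force: [0.9, -0.4, 0.4]
width: 0.0005
finger_force: 0.0
```

```bash
python3 - <<'E'
from h import *
o=robot.get_obs();print(o["joint_positions"].round(4).tolist(),o["tool_pos"])
s=robot.snapshot("top"); cv2.imwrite("pics/top1.png",cv2.resize(s["color"][60:260,300:500,::-1],(600,600)))
p0=np.array([.54,.125,.205]); R0=down(70)
w=[]
for f in (180,172,164,156,150,146,144,142,140,139):
    a=np.radians(f); u=np.array([np.cos(a),np.sin(a)]); t=np.array([-u[1],u[0]])
    q=np.array([.648,.168])+.108*u+.014*t
    w.append(([*q,.205],down(70+(f-160)*0)))
rel(p0,R0,w)
E
```

```text
[0.1242, 0.0972, 1.362, -0.0001, 1.684, 0.4732] [0.53967199 0.12436841 0.20441448]
[0.0, 0.0, 0.0, 27.3, -9.9, -0.0]
[0.0, 0.0, 0.0, 41.2, -15.9, -0.0]
[0.0, 0.0, 0.0, 55.8, -20.0, -0.0]
[0.0, 0.0, 0.0, 70.9, -21.9, -0.0]
[0.0, 0.0, 0.0, 82.3, -22.0, -0.0]
[0.0, 0.0, 0.0, 89.9, -21.4, -0.0]
[0.0, 0.0, 0.0, 93.7, -20.9, -0.0]
[0.0, 0.0, 0.0, 97.4, -20.3, -0.0]
[0.0, 0.0, 0.0, 101.1, -19.5, -0.0]
[0.0, 0.0, 0.0, 103.0, -19.1, -0.0]
```

View pics/top1.png

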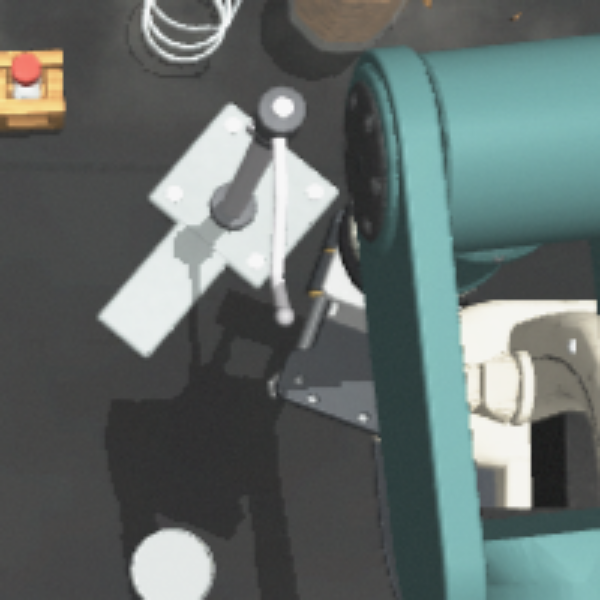

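The hook is untouched (tip at crop (285,316)), and the closed fingers are on its right. I'll push now.

Emit:
arm_command:
  targets: [0,0,0,14,-5,0,1,0,0,0,27,-10,0,1,0,0,0,34,-13,0,1,0,0,0,41,-16,0,1,0,0,0,48,-18,0,1,0,0,0,56,-20,0,1,0,0,0,63,-21,0,1,0,0,0,71,-22,0,1,0,0,0,77,-22,0,1,0,0,0,82,-22,0,1,0,0,0,85,-22,0,1,0,0,0,87,-22,0,1,0,0,0,87,-22,0,1]

```text
time: 4.7
tool_pos: [0.549, 0.2139, 0.2043]
ee_rot: [-3.141, -0.0, 1.222]
wrist_force: [-0.3, 0.6, 1.0]
width: 0.0006
finger_force: 0.0
```

```bash
cat >> h.py <<'E'
def hook():
    s=robot.snapshot("top"); W,ok=pts(s); c=s["color"].astype(int)
    d=W[...,:2]-[.648,.168]; r=np.hypot(d[...,0],d[...,1]); a=np.degrees(np.arctan2(d[...,1],d[...,0]))%360
    m=ok&(r>.03)&(r<.135)&(W[...,2]>.205)&(W[...,2]<.26)&(a>125)&(a<200)&(c.min(-1)>110)
    for lo in (.03,.06,.09,.115):
        k=m&(r>=lo)&(r<lo+.03); print(lo,k.sum(),a[k].mean().round(2) if k.any() else None, W[k].mean(0).round(4))
    return s
E
python3 - <<'E'
from h import *
print(robot.get_obs()["wrist_force"]); hook()
E
```

```text
[-0.26487129  0.58314355  1.039272  ]
0.03 0 None [nan nan nan]
0.06 0 None [nan nan nan]
0.09 0 None [nan nan nan]
0.115 0 None [nan nan nan]h.py:19: RuntimeWarning: Mean of empty slice.
  k=m&(r>=lo)&(r<lo+.03); print(lo,k.sum(),a[k].mean().round(2) if k.any() else None, W[k].mean(0).round(4))
  ret = um.true_divide(
```

The arm hides the hook, so I'll go on in small steps, watching the force.

Emit:
arm_command:
  targets: [0,0,0,2,0,0,1,0,0,0,4,0,0,1,0,0,0,6,0.5,0,1,0,0,0,8,1,0,1,0,0,0,8,1,0,1]

```text
time: 5.25
tool_pos: [0.5528, 0.2211, 0.2044]
ee_rot: [-3.142, -0.0, 1.222]
wrist_force: [-0.4, -0.9, -0.4]
width: 0.0002
finger_force: 0.1
```

Emit:
arm_command:
  targets: [0,0,0,1,0,0,1,0,0,0,2,0,0,1,0,0,0,2,0,0,1]

```text
time: 5.55
tool_pos: [0.5534, 0.2228, 0.2044]
ee_rot: [3.142, 0.0, 1.222]
wrist_force: [-0.0, -0.7, -0.8]
width: 0.0002
finger_force: 0.2
```

```bash
python3 - <<'E'
from h import *
o=robot.get_obs();print(o["wrist_force"],o["wrist_torque"],o["tool_pos"],o["joint_positions"].round(4).tolist())
E
```

```text
[-0.03458044 -0.68058992 -0.83005341] [-0.09007658 -0.05012649 -0.0128759 ] [0.55337695 0.22282672 0.20443496] [0.2878, 0.1915, 1.2557, -0.0001, 1.6943, 0.6368]
```

Emit:
arm_command:
  targets: [0,0,0,1,0,0,1,0,0,0,2,0.5,0,1,0,0,0,2,0.5,0,1]

```text
time: 5.85
tool_pos: [0.5545, 0.2246, 0.2044]
ee_rot: [-3.141, -0.0, 1.222]
wrist_force: [-0.1, -0.2, 0.7]
width: 0.0007
finger_force: 0.2
```

Emit:
arm_command:
  targets: [0,0,0,0.5,0,0,1,0,0,0,1,0,0,1,0,0,0,1,0,0,1]

```text
time: 6.15
tool_pos: [0.5549, 0.2253, 0.2044]
ee_rot: [3.141, 0.0, 1.222]
wrist_force: [-0.3, -0.9, -0.1]
width: 0.0002
finger_force: 0.4
```

Emit:
arm_command:
  targets: [0,0,0,0.5,0,0,1,0,0,0,1,0,0,1,0,0,0,1,0,0,1]

```text
time: 6.45
tool_pos: [0.555, 0.2256, 0.2044]
ee_rot: [-3.142, 0.002, 1.221]
wrist_force: [-1.0, -3.6, -0.6]
width: 0.0007
finger_force: 1.7
```

The force rose to 3.6 N and the tool stopped following, so the hook is at its stop. I'll back off and rise. On the way to the lens I'll test whether the wrist can reach the hanging orientation (tool level, pointing at about azimuth -30°).

```bash
python3 - <<'E'
from h import *
p0=np.array([.5555,.2272,.205]); R0=down(70)
b=[.547,.197,.205]
hz=lambda a: R.from_matrix(np.array([[0,0,-1],[-np.sin(np.radians(a)),np.cos(np.radians(a)),0],[np.cos(np.radians(a)),np.sin(np.radians(a)),0]]).T)
rel(p0,R0,[(b,R0),([.547,.197,.40],R0),([.42,.40,.40],down(153))])
rel(np.array([.42,.40,.40]),down(153),[([.42,.40,.40],hz(-30)),([.50,.29,.25],hz(-30))])
E
```

```text
[0.0, 0.0, 0.0, -31.3, 2.3, 0.0]
[0.0, 0.0, 0.0, -31.3, 2.3, -195.0]
[0.0, 0.0, -83.0, 116.0, -186.4, -195.0]
[2.4, -90.0, 2.4, 0.0, 0.0, 0.0]
[2.4, -90.0, 2.4, -121.2, -61.7, 150.0]
```

Emit:
arm_command:
  targets: [0,0,0,-15,1,0,1,0,0,0,-31,2,0,1,0,0,0,-31,2,-195,-1,0,0,0,-31,2,-195,-1,0,0,0,-31,2,-195,-1,0,0,0,-31,2,-195,-1,0,0,-83,116,-186,-195,-1,0,0,-83,116,-186,-195,-1,0,0,-83,116,-186,-195,-1,0,0,-83,116,-186,-195,-1,0,0,-83,116,-186,-195,-1,0,0,-83,116,-186,-195,-1,0,0,-83,116,-186,-195,-1,0,0,-83,116,-186,-195,-1,0,0,-83,116,-186,-195,-1,0,0,-83,116,-186,-195,-1,0,0,-83,116,-186,-195,-1,0,0,-83,116,-186,-195,-1]

```text
time: 8.25
tool_pos: [0.4201, 0.3983, 0.3997]
ee_rot: [3.141, 0.0, 2.668]
wrist_force: [0.6, -1.2, -0.2]
width: 0.094
finger_force: 0.0
```

```bash
python3 - <<'E'
from h import *
s=hook(); cv2.imwrite("pics/top2.png",s["color"][...,::-1])
o=robot.get_obs(); print(o["joint_positions"].round(4).tolist(),o["tool_pos"],o["ee_rot"])
E
```

```text
0.03 73 140.11 [0.6134 0.1969 0.2398]
0.06 81 140.15 [0.5905 0.216  0.2284]
0.09 54 140.3 [0.5672 0.2351 0.2343]
0.115 32 140.42 [0.5538 0.2459 0.2495]
[0.661, 0.205, 0.8517, 0.0001, 2.0844, -0.4364] [0.42014833 0.39849458 0.39963564] [3.14112928e+00 7.46892395e-05 2.66827941e+00]
```

Emit:
arm_command:
  targets: [0,-90,0,0,0,0,-1,0,-90,0,0,0,0,-1,0,-90,0,0,0,0,-1,0,-90,0,0,0,0,-1,0,-90,0,0,0,0,-1,0,-90,0,0,0,0,-1,0,-90,0,0,0,0,-1,0,-90,0,0,0,0,-1,0,-90,0,0,0,0,-1,0,-90,0,0,0,0,-1,0,-90,0,0,0,0,-1,0,-90,0,0,0,0,-1,0,-90,0,0,0,0,-1,0,-90,0,0,0,0,-1]

```text
time: 9.7
tool_pos: [0.4244, 0.3965, 0.3869]
ee_rot: [3.122, 1.071, 2.678]
wrist_force: [0.2, -0.2, -0.1]
width: 0.0937
finger_force: 0.0
```

```bash
python3 - <<'E'
from h import *
o=robot.get_obs(); print(o["joint_positions"].round(4).tolist(),o["tool_pos"],o["ee_rot"],R.from_euler("xyz",o["ee_rot"]).as_matrix().round(2).tolist())
E
```

```text
[1.1973, 0.0825, 1.3783, -1.0786, 1.6826, -0.0538] [0.42441662 0.39651655 0.3868981 ] [3.1217475  1.07113385 2.67784647] [[-0.43, 0.43, 0.79], [0.21, 0.9, -0.37], [-0.88, 0.01, -0.48]]
```

The hook sits at 140.2°, in line with the toe (140.3°). The wrist stopped on joint 4's limit (-1.08), so I'll fit the kinematics to plan a feasible tilted hanging pose.

```bash
cat >> h.py <<'E'
from scipy.optimize import least_squares
Q=np.array([[-1.3841,.0879,1.3722,0,1.6836,-.1031],[-.4349,.3707,.5368,.0008,2.2352,.2076],[.1242,.0972,1.362,-.0001,1.684,.4732],[.2878,.1915,1.2557,-.0001,1.6943,.6368],[.661,.205,.8517,.0001,2.0844,-.4364],[1.1973,.0825,1.3783,-1.0786,1.6826,-.0538]])
P=np.array([[.15705,-.52653,.20432],[.5845,-.2089,.4489],[.53967,.12437,.20441],[.55338,.22283,.20443],[.42015,.39849,.39964],[.42442,.39652,.3869]])
def fk(q,k):
    a1,d1,L2,e,L3,d6=k
    A=R.from_euler("z",q[0]); p=A.apply([a1,0,d1]); A=A*R.from_euler("y",q[1]); p=p+A.apply([0,0,L2])
    A=A*R.from_euler("y",q[2]); p=p+A.apply([e,0,L3]); A=A*R.from_euler("ZYZ",[q[3],q[4],q[5]+np.pi/2]); return p+A.apply([0,0,d6]),A
def fitk():
    f=least_squares(lambda k:np.concatenate([fk(q,k)[0]-p for q,p in zip(Q,P)]),[0,.2,.4,0,.4,.2]); return f.x,f.fun
lo=np.array([-3.1,-.76,.27,-1.08,.17,-2.57])+.03; hi=np.array([3.1,2.03,2.55,4.22,2.65,2.57])-.03
def ik(p,Rw,k,seeds):
    best=None
    for s in seeds:
        def f(q):
            a,b=fk(q,k); return np.r_[(a-p)*10,(b.inv()*Rw).as_rotvec()]
        r=least_squares(f,np.clip(s,lo+1e-3,hi-1e-3),bounds=(lo,hi))
        if best is None or r.cost<best.cost: best=r
    return best
E
python3 - <<'E'
from h import *
k,res=fitk(); print(k.round(4),abs(res).max()); 
print(fk(Q[5],k)[1].as_matrix().round(2).tolist())
p,A=fk(Q[0],k); 
# feasibility of hanging: eye at hook, lens x up with tilt; tool z az a, pitch down b (deg below horizontal); grasp at handle
def Rt(az,dn,roll=0):
    a,d=np.radians([az,dn]); z=np.array([np.cos(a)*np.cos(d),np.sin(a)*np.cos(d),-np.sin(d)]); y=np.array([-np.sin(a),np.cos(a),0]); x=np.cross(y,z); return R.from_matrix(np.array([x,y,z]).T)*R.from_euler("z",roll,degrees=True)
eye=np.array([.575,.229,.207]); rng=np.random.default_rng(0); seeds=np.r_[Q,rng.uniform(lo,hi,(6,6))]
for flip in (0,180):
  for az in (-40,-25,-10,5):
    row=[]
    for dn in (0,20,40,60):
        Rw=Rt(az,dn,flip); g=eye-[0,0,.059]; p=g+Rw.apply([0,0,.019]); b=ik(p,Rw,k,seeds); row.append((round(b.cost**.5,3),b.x.round(2).tolist() if b.cost<1e-4 else ''))
    print(flip,az,row)
E
```

```text
[0.0109 0.0969 0.4563 0.0951 0.4878 0.2997] 0.056252903648617056
[[-0.43, 0.43, 0.79], [0.21, 0.9, -0.37], [-0.88, 0.01, -0.48]]
0 -40 [(np.float64(0.314), ''), (np.float64(0.148), ''), (np.float64(0.0), [0.73, 0.2, 1.62, -0.91, 1.3, 0.11]), (np.float64(0.0), [0.6, 0.18, 1.51, -0.52, 1.33, -0.18])]
0 -25 [(np.float64(0.167), ''), (np.float64(0.175), ''), (np.float64(0.0), [0.7, 0.09, 1.75, -0.92, 1.07, -0.06]), (np.float64(0.0), [0.57, 0.11, 1.59, -0.47, 1.18, -0.44])]
0 -10 [(np.float64(0.024), ''), (np.float64(0.169), ''), (np.float64(0.0), [0.63, -0.01, 1.86, -0.86, 0.82, -0.3]), (np.float64(0.0), [0.53, 0.05, 1.66, -0.38, 1.05, -0.74])]
0 5 [(np.float64(0.0), [0.61, 0.12, 2.2, 3.84, 0.88, 1.08]), (np.float64(0.066), ''), (np.float64(0.0), [0.53, -0.08, 1.93, -0.65, 0.57, -0.71]), (np.float64(0.0), [0.46, 0.01, 1.7, -0.23, 0.95, -1.11])]
180 -40 [(np.float64(0.314), ''), (np.float64(0.3), ''), (np.float64(0.276), ''), (np.float64(0.23), '')]
180 -25 [(np.float64(0.167), ''), (np.float64(0.311), ''), (np.float64(0.229), ''), (np.float64(0.081), '')]
180 -10 [(np.float64(0.024), ''), (np.float64(0.181), ''), (np.float64(0.098), ''), (np.float64(0.0), [0.53, 0.05, 1.66, -0.38, 1.05, 2.4])]
180 5 [(np.float64(0.0), [0.61, 0.12, 2.2, 3.84, 0.88, -2.06]), (np.float64(0.066), ''), (np.float64(0.0), [0.53, -0.08, 1.93, -0.65, 0.57, 2.43]), (np.float64(0.0), [0.46, 0.01, 1.7, -0.23, 0.95, 2.03])]
```

```bash
python3 - <<'E'
import re
t=open('h.py').read()
t=t.replace("a1,d1,L2,e,L3,d6=k","a1,d1,L2,e,L3,d6,dy=k").replace("A.apply([a1,0,d1])","A.apply([a1,dy,d1])").replace("[0,.2,.4,0,.4,.2])","[0,.2,.4,0,.4,.2,.06])")
t+='''
def Rt(az,dn,roll=0):
    a,d=np.radians([az,dn]); z=np.array([np.cos(a)*np.cos(d),np.sin(a)*np.cos(d),-np.sin(d)]); y=np.array([-np.sin(a),np.cos(a),0]); x=np.cross(y,z); return R.from_matrix(np.array([x,y,z]).T)*R.from_euler("z",roll,degrees=True)
'''
open('h.py','w').write(t)
E
python3 - <<'E'
from h import *
k,res=fitk(); print(k.round(4).tolist(),abs(res).max())
eye=np.array([.575,.229,.207]); 
for az in (-55,-40,-25):
    row=[]
    for dn in (20,30,40,50):
        Rw=Rt(az,dn); p=eye-[0,0,.07]+Rw.apply([0,0,.005]); o=[]
        for pp in (p,p+[-.07*.77,.07*.64,.06]):
            b=ik(pp,Rw,k,Q[[3,5]]); o.append((round(b.cost**.5,3),b.x.round(2).tolist()))
        row.append((dn,o))
    for r in row: print(az,r)
# grasp: tool tilted tau about tool y, x toward the rim
for tau in (0,20,30,40):
    Rw=down(153.2)*R.from_euler("y",-tau,degrees=True); print(tau,Rw.as_matrix()[:,2].round(2)); b=ik(np.array([.49,.436,.003]),Rw,k,Q[[3,4]]); print(b.cost**.5,b.x.round(2))
E
```

```text
[-0.0, 0.153, 0.4488, 0.1008, 0.4998, 0.3506, 0.0566] 2.7229363859793132e-05
-55 (20, [(np.float64(0.096), [0.78, 0.46, 1.45, -1.05, 1.61, 0.38]), (np.float64(0.074), [0.9, 0.41, 1.41, -1.05, 1.75, 0.35])])
-55 (30, [(np.float64(0.0), [0.77, 0.41, 1.49, -1.02, 1.55, 0.36]), (np.float64(0.0), [0.89, 0.35, 1.43, -1.0, 1.7, 0.32])])
-55 (40, [(np.float64(0.0), [0.72, 0.34, 1.47, -0.87, 1.5, 0.25]), (np.float64(0.0), [0.83, 0.29, 1.41, -0.85, 1.66, 0.24])])
-55 (50, [(np.float64(0.0), [0.65, 0.29, 1.44, -0.7, 1.47, 0.14]), (np.float64(0.0), [0.76, 0.24, 1.39, -0.69, 1.63, 0.15])])
-40 (20, [(np.float64(0.152), [0.77, 0.29, 1.63, -1.05, 1.37, 0.25]), (np.float64(0.123), [0.91, 0.23, 1.59, -1.05, 1.52, 0.24])])
-40 (30, [(np.float64(0.034), [0.77, 0.25, 1.67, -1.05, 1.31, 0.24]), (np.float64(0.003), [0.91, 0.2, 1.62, -1.05, 1.48, 0.23])])
-40 (40, [(np.float64(0.0), [0.72, 0.2, 1.65, -0.91, 1.28, 0.12]), (np.float64(0.0), [0.85, 0.15, 1.58, -0.88, 1.45, 0.1])])
-40 (50, [(np.float64(0.0), [0.64, 0.17, 1.59, -0.71, 1.28, -0.05]), (np.float64(0.0), [0.77, 0.11, 1.53, -0.7, 1.45, -0.03])])
-25 (20, [(np.float64(0.185), [0.72, 0.09, 1.82, -1.05, 1.06, 0.07]), (np.float64(0.152), [0.88, 0.03, 1.78, -1.05, 1.25, 0.08])])
-25 (30, [(np.float64(0.063), [0.71, 0.08, 1.84, -1.05, 1.04, 0.06]), (np.float64(0.03), [0.88, 0.02, 1.79, -1.05, 1.23, 0.08])])
-25 (40, [(np.float64(0.0), [0.68, 0.06, 1.81, -0.93, 1.03, -0.06]), (np.float64(0.0), [0.82, -0.0, 1.74, -0.89, 1.22, -0.07])])
-25 (50, [(np.float64(0.0), [0.6, 0.05, 1.73, -0.68, 1.07, -0.29]), (np.float64(0.0), [0.74, -0.01, 1.66, -0.67, 1.26, -0.26])])
0 [ 0.  0. -1.]
5.436609230759934e-14 [ 0.64  0.43  1.36 -0.    1.35 -0.46]
20 [ 0.31 -0.15 -0.94]
1.1019754931260042e-15 [ 0.82  0.38  1.47 -0.36  1.21 -0.17]
30 [ 0.45 -0.23 -0.87]
9.67525592753629e-16 [ 0.9   0.39  1.51 -0.56  1.18  0.  ]
40 [ 0.57 -0.29 -0.77]
2.5661623718561178e-15 [ 0.98  0.43  1.54 -0.76  1.19  0.18]
```

```bash
python3 - <<'E'
from h import *
k,_=fitk(); o=robot.get_obs(); p0=o["tool_pos"]; R0=R.from_euler("xyz",o["ee_rot"])
g=np.array([.4911,.4352,.006]); Rg=down(153.2)*R.from_euler("y",30,degrees=True); z=Rg.as_matrix()[:,2]; print(z)
for p in (g,g-.1*z,g-.1*z+[0,0,.2]):
    b=ik(p,Rg,k,Q[[3,4]]); print(p,b.cost,b.x.round(2))
rel(p0,R0,[(g-.1*z+[0,0,.2],down(153.2)),(g-.1*z+[0,0,.15],Rg)])
E
```

```text
[-0.44629291  0.22543877 -0.8660254 ]
[0.4911 0.4352 0.006 ] 2.6527097015571404e-30 [ 0.43  0.64  1.14  0.4   1.7  -0.69]
[0.53572929 0.41265612 0.09260254] 4.10353680278835e-30 [ 0.38  0.64  0.96  0.4   1.88 -0.67]
[0.53572929 0.41265612 0.29260254] 8.137078089160376e-30 [ 0.38  0.63  0.59  0.49  2.23 -0.48]
[1.1, 61.4, 0.8, 38.5, 61.7, 127.5]
[1.0, 91.4, 1.2, 82.4, 61.2, 151.4]
```

Emit:
arm_command:
  targets: [1,61.4,1,38,62,127,-1,1,61.4,1,38,62,127,-1,1,61.4,1,38,62,127,-1,1,61.4,1,38,62,127,-1,1,61.4,1,38,62,127,-1,1,61.4,1,38,62,127,-1,1,61.4,1,38,62,127,-1,1,61.4,1,38,62,127,-1,1,91.4,1,82,61,151,-1,1,91.4,1,82,61,151,-1,1,91.4,1,82,61,151,-1,1,91.4,1,82,61,151,-1,1,91.4,1,82,61,151,-1,1,91.4,1,82,61,151,-1]

```text
time: 11.1
tool_pos: [0.5345, 0.4131, 0.2416]
ee_rot: [-3.137, -0.522, 2.675]
wrist_force: [0.2, 0.4, 0.6]
width: 0.0939
finger_force: 0.0
```

```bash
python3 - <<'E'
from h import *
o=robot.get_obs(); p0=o["tool_pos"]; R0=R.from_euler("xyz",o["ee_rot"]); print(p0,o["joint_positions"].round(2))
g=np.array([.4911,.4352,.006]); Rg=down(153.2)*R.from_euler("y",30,degrees=True); z=Rg.as_matrix()[:,2]
rel(p0,R0,[(g-.1*z,Rg),(g-.03*z,Rg),(g,Rg)])
s=robot.snapshot("wrist"); cv2.imwrite("pics/w1.png",s["color"][...,::-1])
# project expected eye, rim, grip
T=np.array(s["T_tool_cam"])
def proj(P):
    c=np.linalg.inv(T)@np.r_[R0.inv().apply(P-p0),1]; th=np.arctan2(np.hypot(c[0],c[1]),c[2]); n=np.hypot(c[0],c[1]); return s["cx"]+s["fx"]*th*c[0]/n, s["cy"]+s["fy"]*th*c[1]/n
for n,P_ in (("eye",[.5541,.4034,.01]),("rim",[.436,.4629,.012]),("grip",[.4911,.4352,.014])): print(n,np.round(proj(np.array(P_)),1))
E
```

```text
[0.53453932 0.41314617 0.24156454] [ 0.38  0.61  0.71  0.45  2.14 -0.54]
[-0.3, 0.1, 0.0, -75.4, 0.7, 128.5]
[-0.3, 0.1, 0.0, -75.3, 1.1, 198.5]
[-0.3, 0.1, 0.0, -75.3, 1.2, 228.5]
eye [320.5 272.1]
rim [320.7 178.6]
grip [320.6 220.9]
```

View pics/w1.png

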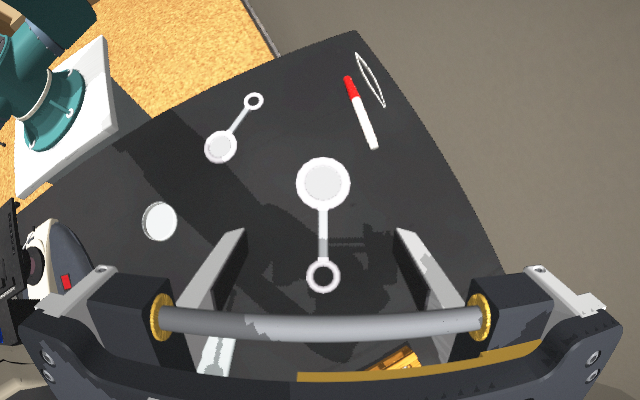

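The lens lies between the fingers: rim at (323,184), eye at (323,275), both within about 5 mm of the prediction. I'll descend and grasp.

Emit:
arm_command:
  targets: [0,0,0,-78,2.5,128,-1,0,0,0,-78,2.5,128,-1,0,0,0,-78,2.5,128,-1,0,0,0,-78,2.5,198,-1,0,0,0,-78,2.5,198,-1,0,0,0,-78,2.5,213,-1,0,0,0,-78,2.5,223,-1,0,0,0,-78,2.5,228,-1,0,0,0,-78,2.5,228,1,0,0,0,-78,2.5,228,1,0,0,0,-78,2.5,228,1,0,0,0,-78,2.5,228,1,0,0,0,-78,2.5,228,1,0,0,0,-78,2.5,228,1,0,0,0,-78,2.5,228,1]

```text
time: 12.65
tool_pos: [0.4944, 0.4349, 0.0057]
ee_rot: [-3.138, -0.524, 2.675]
wrist_force: [0.1, 0.3, -0.5]
width: 0.0418
finger_force: 0.0
```

```bash
python3 - <<'E'
from h import *
k,_=fitk(); o=robot.get_obs(); p0=o["tool_pos"]; R0=R.from_euler("xyz",o["ee_rot"]); print(p0,o["joint_positions"].round(2),o["width"],o["finger_force"],o["wrist_force"])
pts_=[([*(p0[:2]),.16],R0),([.45,.42,.26],Rt(-28,60)),([.47,.37,.27],Rt(-40,42))]
rel(p0,R0,pts_)
for p,Rw in pts_: b=ik(np.array(p),Rw,k,Q[[3,4,5]]); print(b.cost,b.x.round(2))
E
```

```text
[0.49437051 0.43490435 0.00573228] [ 0.43  0.65  1.13  0.4   1.7  -0.69] 0.04175731501058764 0.0 [ 0.11670177  0.25143233 -0.50420381]
[0.0, 0.0, 0.0, 77.2, -0.5, -133.6]
[-0.2, -60.0, 1.4, 155.7, -34.0, -203.6]
[2.1, -77.6, 14.3, 125.8, -69.8, -232.3]
3.0949272909127545e-30 [ 0.43  0.55  0.96  0.43  1.95 -0.58]
1.2779340228964473e-28 [ 0.94  0.16  1.28 -0.52  1.62 -0.19]
1.4831044422646905e-23 [ 1.01  0.22  1.33 -0.84  1.69  0.07]
```

Fingers are still closing (42 mm open), so I'll let them finish and then lift.

Emit:
arm_command:
  targets: [0,0,0,0,0,0,1,0,0,0,0,0,0,1,0,0,0,0,0,0,1,0,0,0,0,0,0,1,0,0,0,0,0,0,1,0,0,0,0,0,0,1,0,0,0,0,0,0,1,0,0,0,0,0,0,1,0,0,0,0,0,0,1,0,0,0,0,0,0,1]

```text
time: 13.65
tool_pos: [0.4943, 0.435, 0.0058]
ee_rot: [-3.138, -0.524, 2.675]
wrist_force: [-0.4, 0.8, -0.8]
width: 0.0137
finger_force: 30.0
```

Emit:
arm_command:
  targets: [0,0,0,15,0,-26,1,0,0,0,38,0,-66,1,0,0,0,58,0,-100,1,0,0,0,77,0,-134,1,0,-60,0,156,-34,-204,1,0,-60,0,156,-34,-204,1,0,-60,0,156,-34,-204,1,0,-60,0,156,-34,-204,1,0,-60,0,156,-34,-204,1,0,-60,0,156,-34,-204,1,0,-60,0,156,-34,-204,1,0,-60,0,156,-34,-204,1,2,-77.6,14,126,-70,-232,1,2,-77.6,14,126,-70,-232,1,2,-77.6,14,126,-70,-232,1,2,-77.6,14,126,-70,-232,1,2,-77.6,14,126,-70,-232,1,2,-77.6,14,126,-70,-232,1]

```text
time: 15.45
tool_pos: [0.4703, 0.3695, 0.2711]
ee_rot: [3.139, 0.835, 2.445]
wrist_force: [0.5, -0.2, -1.2]
width: 0.0136
finger_force: 30.0
```

```bash
python3 - <<'E'
from h import *
o=robot.get_obs(); p0=o["tool_pos"]; R0=R.from_euler("xyz",o["ee_rot"]); print(p0,R0.as_matrix().round(3).tolist(),o["width"],o["joint_positions"].round(2))
s=robot.snapshot("side"); np.savez("side3.npz",**{k:np.array(v) for k,v in s.items()})
w=robot.snapshot("wrist"); np.savez("w3.npz",**{k:np.array(v) for k,v in w.items()})
a=cv2.resize(s["color"][80:280,240:500,::-1],(520,400)); b=cv2.resize(w["color"][...,::-1],None,fx=.5,fy=.5)
c=np.zeros((600,520,3),np.uint8); c[:400]=a; c[400:,:320]=b; cv2.imwrite("pics/hold.png",c)
# predicted eye: lens coords relative to TCP at grasp
Rg=down(153.2)*R.from_euler("y",30,degrees=True); lx=np.array([.893,-.450,0])
eye_t=Rg.inv().apply(np.array([.5541,.4034,.007])-[.4944,.4349,.0058]); print("eye in tool",eye_t.round(4),"lensx in tool",Rg.inv().apply(lx).round(3))
e=p0+R0.apply(eye_t); print("eye world",e)
T=s["T"]; q=np.array(T)[:3,:3].T@(e-np.array(T)[:3,3]); print("side px",s["fx"]*q[0]/q[2]+s["cx"],s["fy"]*q[1]/q[2]+s["cy"],q[2])
E
```

```text
[0.47032442 0.36951529 0.27107497] [[-0.515, 0.64, 0.571], [0.431, 0.768, -0.473], [-0.741, 0.002, -0.671]] 0.01362250767852264 [ 1.01  0.21  1.33 -0.83  1.69  0.07]
eye in tool [-0.0578 -0.0012 -0.0348] lensx in tool [-0.866  0.001 -0.5  ]
eye world [0.47948285 0.36015254 0.33730368]
side px 293.47337658134217 139.4088120460226 0.8317021979486481
```

View pics/hold.png

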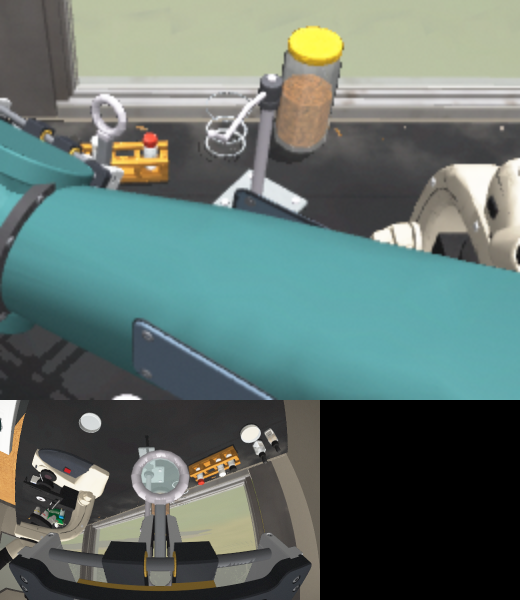

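The eye is at side pixel (294,138.5) against a predicted (293.5,139.4), so the grasp is as planned. The hook tip is at about (351,149). Next I'll bring the eye just outside the tip.

```bash
cat >> h.py <<'E'
ET=np.array([-.0578,-.0012,-.0348]); AX=np.array([.648,.168]); U=np.array([np.cos(np.radians(140.2)),np.sin(np.radians(140.2))])
def eyeat(r,z,Rw,lat=0): return np.r_[AX+r*U,z]-Rw.apply(ET)
E
python3 - <<'E'
from h import *
k,_=fitk(); o=robot.get_obs(); p0=o["tool_pos"]; R0=R.from_euler("xyz",o["ee_rot"])
w=[(eyeat(r,z,R0),R0) for r,z in((.165,.255),(.145,.252),(.125,.249),(.11,.233),(.097,.219),(.095,.207))]
rel(p0,R0,w)
for p,Rw in w: b=ik(np.array(p),Rw,k,Q[[3,4,5]]); print(p.round(3),b.cost,b.x.round(2))
E
```

```text
[0.0, 0.0, 0.0, 2.3, -39.9, 120.3]
[0.0, 0.0, 0.0, -8.8, -39.9, 137.2]
[0.0, 0.0, 0.0, -20.0, -39.9, 154.0]
[0.0, 0.0, 0.0, -18.2, -39.9, 175.9]
[0.0, 0.0, 0.0, -16.6, -40.0, 194.9]
[0.0, 0.0, 0.0, -9.0, -40.0, 204.4]
[0.512 0.283 0.189] 6.769643754521134e-31 [ 0.86  0.14  1.57 -0.84  1.46  0.1 ]
[0.528 0.27  0.186] 2.1340266748782767e-30 [ 0.82  0.14  1.58 -0.85  1.43  0.08]
[0.543 0.257 0.183] 3.4938295121128846e-30 [ 0.79  0.14  1.59 -0.85  1.4   0.06]
[0.554 0.248 0.167] 2.9818788142958695e-29 [ 0.76  0.16  1.61 -0.85  1.35  0.07]
[0.564 0.239 0.153] 9.926721526962994e-28 [ 0.73  0.17  1.62 -0.86  1.32  0.07]
[0.566 0.238 0.141] 9.90409473901136e-31 [ 0.73  0.18  1.63 -0.87  1.3   0.09]
```

Emit:
arm_command:
  targets: [0,0,0,1,-13,40,1,0,0,0,2,-27,80,1,0,0,0,2,-35,105,1,0,0,0,2,-40,120,1,0,0,0,2,-40,120,1,0,0,0,2,-40,120,1]

```text
time: 16.15
tool_pos: [0.5119, 0.2837, 0.1895]
ee_rot: [3.137, 0.837, 2.445]
wrist_force: [-0.5, 0.0, -1.0]
width: 0.0137
finger_force: 30.0
```

```bash
cat >> h.py <<'E'
def look(name):
    o=robot.get_obs(); p0=o["tool_pos"]; R0=R.from_euler("xyz",o["ee_rot"]); e=p0+R0.apply(ET); s=robot.snapshot("side"); T=np.array(s["T"])
    d=e[:2]-AX; print("pred eye",e.round(4),"r",(d@U).round(4),"lat",(U[0]*d[1]-U[1]*d[0]).round(4),"force",o["wrist_force"].round(1))
    for n,P_ in (("eye",e),("tip",np.r_[AX+.125*U,.247]),("bend",np.r_[AX+.095*U,.217])):
        q=T[:3,:3].T@(P_-T[:3,3]); print(n,round(s["fx"]*q[0]/q[2]+s["cx"],1),round(s["fy"]*q[1]/q[2]+s["cy"],1))
    np.savez(name+".npz",**{k:np.array(v) for k,v in s.items()})
    cv2.imwrite(f"pics/{name}.png",cv2.resize(s["color"][100:200,290:410,::-1],(720,600),interpolation=2)); return p0,R0
E
python3 - <<'E'
from h import *
p0,R0=look("t1")
E
```

```text
pred eye [0.5209 0.2744 0.2557] r 0.1657 lat -0.0004 force [-0.5  0.  -1. ]
eye 333.1 154.1
tip 343.9 147.7
bend 350.7 150.3
```

View pics/t1.png

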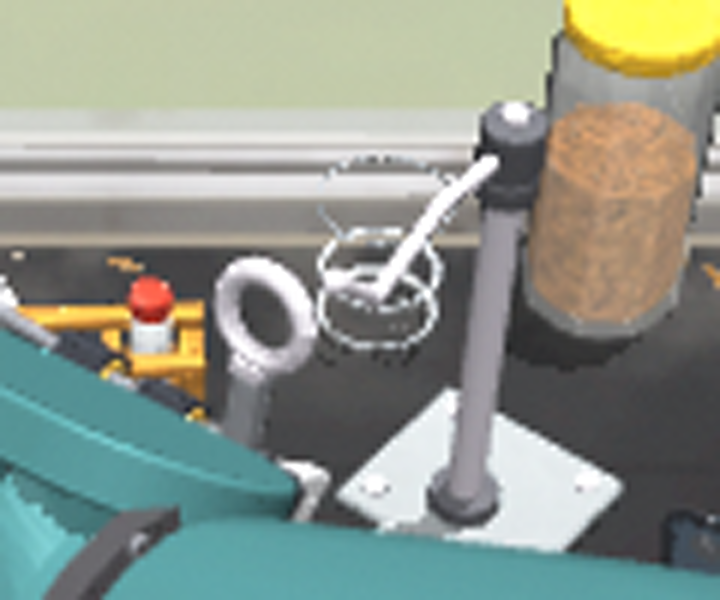

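The eye is at crop (265,315), and the hook tip at (335,282) lines up with it to within about 2 mm. I'll thread the eye over the tip.

Emit:
arm_command:
  targets: [0,0,0,-6,-1,9,1,0,0,0,-11,-1.5,17,1,0,0,0,-17,-1.5,26,1,0,0,0,-22,-1.5,34,1,0,0,0,-21,-1.5,45,1,0,0,0,-20,-1.5,56,1,0,0,0,-20,-1.5,56,1]

```text
time: 16.9
tool_pos: [0.5525, 0.2453, 0.163]
ee_rot: [-3.136, 0.836, 2.451]
wrist_force: [-0.7, 0.6, -1.2]
width: 0.0138
finger_force: 30.0
```

```bash
python3 - <<'E'
from h import *
p0,R0=look("t2")
E
```

```text
pred eye [0.5618 0.2363 0.2292] r 0.1099 lat 0.0027 force [-0.7  0.6 -1.2]
eye 348.2 150.4
tip 343.9 147.7
bend 350.7 150.3
```

View pics/t2.png

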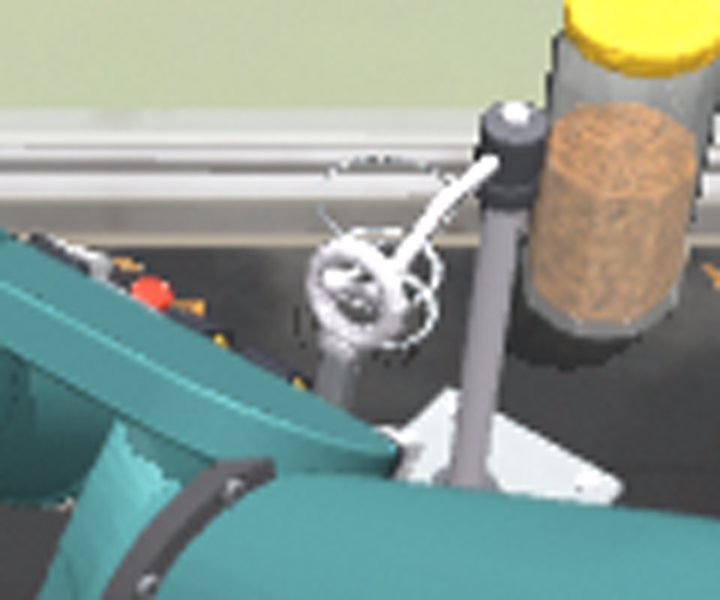

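The ring now encircles the tip, which shows inside it at (345,285). I'll go on to the bend and lower until the ring seats.

Emit:
arm_command:
  targets: [0,0,0,-1,0.5,8,1,0,0,0,-2,1,17,1,0,0,0,2,1,20.5,1,0,0,0,4,1,22.5,1,0,0,0,4,1,22.5,1]

```text
time: 17.45
tool_pos: [0.5639, 0.2385, 0.1465]
ee_rot: [-3.14, 0.837, 2.45]
wrist_force: [0.4, 0.7, -1.0]
width: 0.0137
finger_force: 30.0
```

Emit:
arm_command:
  targets: [0,0,0,0.7,0,0.7,1,0,0,0,1.5,0,1.3,1,0,0,0,1.5,0,1.3,1]

```text
time: 17.75
tool_pos: [0.5642, 0.2389, 0.1455]
ee_rot: [3.141, 0.837, 2.448]
wrist_force: [-0.1, -0.0, -0.9]
width: 0.0133
finger_force: 30.0
```

```bash
python3 - <<'E'
from h import *
look("t3")
E
```

```text
pred eye [0.5733 0.2297 0.2117] r 0.0969 lat 0.0004 force [-0.1 -0.  -0.9]
eye 350.3 152.4
tip 343.9 147.7
bend 350.7 150.3
```

Emit:
arm_command:
  targets: [0,0,0,0.7,0,0.7,1,0,0,0,1.5,0,1.3,1,0,0,0,1.5,0,1.3,1]

```text
time: 18.1
tool_pos: [0.5641, 0.2387, 0.1432]
ee_rot: [3.142, 0.837, 2.448]
wrist_force: [0.1, -0.6, -1.7]
width: 0.0137
finger_force: 30.0
```

Emit:
arm_command:
  targets: [0,0,0,0.7,0,0.7,1,0,0,0,1.5,0,1.3,1,0,0,0,1.5,0,1.3,1]

```text
time: 18.4
tool_pos: [0.5645, 0.2388, 0.1419]
ee_rot: [3.14, 0.838, 2.447]
wrist_force: [0.5, -0.5, 1.3]
width: 0.0137
finger_force: 30.0
```

Emit:
arm_command:
  targets: [0,0,0,0.7,0,0.7,1,0,0,0,0.7,0,0.7,1]

```text
time: 18.6
tool_pos: [0.5647, 0.2387, 0.1414]
ee_rot: [3.14, 0.839, 2.447]
wrist_force: [0.1, -0.5, 2.5]
width: 0.0136
finger_force: 30.0
```

Upward force confirms the ring is seated. I'll release.

Emit:
arm_command:
  targets: [0,0,0,0,0,0,-0.8,0,0,0,0,0,0,-0.8,0,0,0,0,0,0,-0.8,0,0,0,0,0,0,-0.8,0,0,0,0,0,0,-0.8,0,0,0,0,0,0,-0.8,0,0,0,0,0,0,-0.8,0,0,0,0,0,0,-0.8,0,0,0,0,0,0,-0.8,0,0,0,0,0,0,-0.8,0,0,0,0,0,0,-0.8,0,0,0,0,0,0,-0.8,0,0,0,0,0,0,-0.8,0,0,0,0,0,0,-0.8,0,0,0,0,0,0,-0.8]

```text
time: 20.1
tool_pos: [0.5642, 0.2387, 0.1404]
ee_rot: [3.141, 0.837, 2.448]
wrist_force: [0.3, -0.1, -0.1]
width: 0.0849
finger_force: 0.0
```

```bash
python3 - <<'E'
from h import *
look("t4"); print(robot.get_obs()["width"])
E
```

```text
pred eye [0.5733 0.2296 0.2067] r 0.0968 lat 0.0005 force [ 0.3 -0.1 -0.1]
eye 350.2 153.8
tip 343.9 147.7
bend 350.7 150.3
0.084367954963786
```

View pics/t4.png

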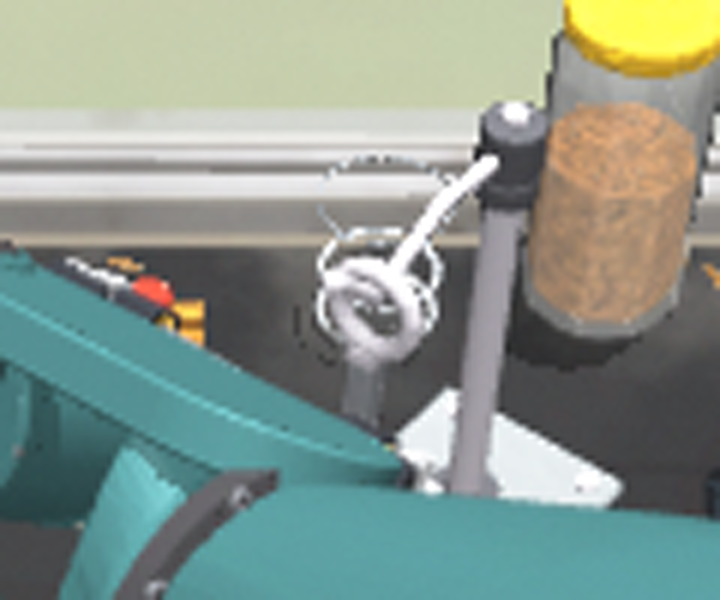

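The lens hangs by its eye (375,310) with the tip inside the ring. I'll retreat along the tool axis and let it settle.

Emit:
arm_command:
  targets: [0,0,0,0,0,-15,-0.8,0,0,0,0,0,-35,-0.8,0,0,0,0,0,-65,-0.8,0,0,0,0,0,-100,-0.8,0,0,0,0,0,-140,-0.8,0,0,0,0,0,-170,-0.8,0,0,0,0,0,-170,-0.8,0,0,0,0,0,-170,-0.8,0,0,0,0,0,-170,-0.8,0,0,0,0,0,-170,-0.8,0,0,0,0,0,-170,-0.8,0,0,0,0,0,-170,-0.8,0,0,0,0,0,-170,-0.8,0,0,0,0,0,-170,-0.8,0,0,0,0,0,-170,-0.8,0,0,0,0,0,-170,-0.8,0,0,0,0,0,-170,-0.8,0,0,0,0,0,-170,-0.8,0,0,0,0,0,-170,-0.8]

```text
time: 22.05
tool_pos: [0.467, 0.3194, 0.2543]
ee_rot: [3.141, 0.837, 2.448]
wrist_force: [0.2, 0.1, 0.2]
width: 0.0845
finger_force: 0.0
```

Emit:
arm_command:
  targets: [0,0,0,0,0,0,-0.8,0,0,0,0,0,0,-0.8,0,0,0,0,0,0,-0.8,0,0,0,0,0,0,-0.8,0,0,0,0,0,0,-0.8,0,0,0,0,0,0,-0.8,0,0,0,0,0,0,-0.8,0,0,0,0,0,0,-0.8,0,0,0,0,0,0,-0.8,0,0,0,0,0,0,-0.8,0,0,0,0,0,0,-0.8,0,0,0,0,0,0,-0.8,0,0,0,0,0,0,-0.8,0,0,0,0,0,0,-0.8,0,0,0,0,0,0,-0.8,0,0,0,0,0,0,-0.8,0,0,0,0,0,0,-0.8,0,0,0,0,0,0,-0.8,0,0,0,0,0,0,-0.8,0,0,0,0,0,0,-0.8]

```text
time: 24.05
tool_pos: [0.467, 0.3194, 0.2543]
ee_rot: [3.141, 0.837, 2.448]
wrist_force: [-0.6, 0.3, 0.3]
width: 0.0842
finger_force: 0.0
```

```bash
python3 - <<'E'
from h import *
hook()
for i in range(4):
    s=robot.snapshot("top"); W,ok=pts(s); d=W[...,:2]-(AX+.095*U); m=ok&(np.hypot(d[...,0],d[...,1])<.05)&(W[...,2]>.03)
    lo_=m&(W[...,2]<.13); r=d@U; t=d@np.array([-U[1],U[0]]); print("low",lo_.sum(),r[lo_].mean().round(4),t[lo_].mean().round(4)); 
    e=m&(W[...,2]>.18)&(W[...,2]<.236); print("hi",e.sum(),r[e].mean().round(4),t[e].mean().round(4))
s2=robot.snapshot("side")
cv2.imwrite("pics/f.png",np.hstack([cv2.resize(s["color"][60:210,300:450,::-1],(400,400)),cv2.resize(s2["color"][90:240,280:430,::-1],(400,400))]))
E
```

```text
0.03 75 140.09 [0.6136 0.1967 0.2403]
0.06 103 140.46 [0.5881 0.2174 0.2294]
0.09 143 140.77 [0.5731 0.2292 0.2288]
0.115 34 140.41 [0.5541 0.2457 0.2495]
low 284 -0.0097 0.0036
hi 275 -0.0077 0.0006
low 297 -0.0081 0.003
hi 279 -0.0077 0.0007
low 310 -0.0062 0.0029
hi 286 -0.0076 0.0006
low 323 -0.004 0.0022
hi 290 -0.0076 0.0006
```

View pics/f.png

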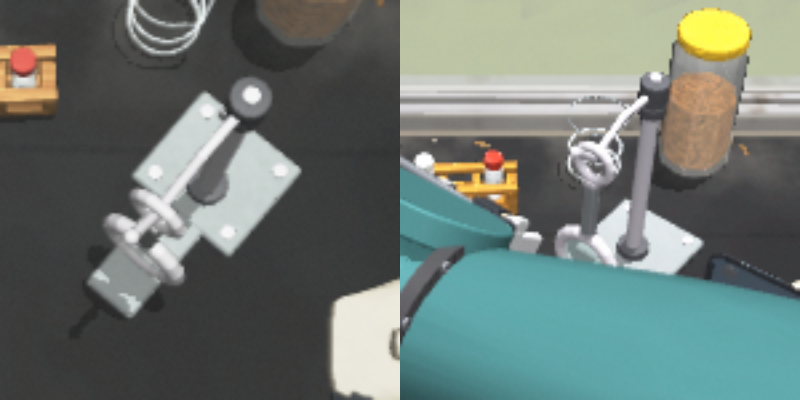

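The lens hangs lens-down and clear of the gripper, with the hook over the toe, but it is still swinging slightly. I'll wait for it to settle.

Emit:
arm_command:
  targets: [0,0,0,0,0,0,-0.8,0,0,0,0,0,0,-0.8,0,0,0,0,0,0,-0.8,0,0,0,0,0,0,-0.8,0,0,0,0,0,0,-0.8,0,0,0,0,0,0,-0.8,0,0,0,0,0,0,-0.8,0,0,0,0,0,0,-0.8,0,0,0,0,0,0,-0.8,0,0,0,0,0,0,-0.8,0,0,0,0,0,0,-0.8,0,0,0,0,0,0,-0.8,0,0,0,0,0,0,-0.8,0,0,0,0,0,0,-0.8,0,0,0,0,0,0,-0.8,0,0,0,0,0,0,-0.8,0,0,0,0,0,0,-0.8,0,0,0,0,0,0,-0.8,0,0,0,0,0,0,-0.8,0,0,0,0,0,0,-0.8]

```text
time: 26.35
tool_pos: [0.4671, 0.3194, 0.2543]
ee_rot: [3.141, 0.837, 2.448]
wrist_force: [-0.0, -0.3, -0.3]
width: 0.0845
finger_force: 0.0
```

Emit:
arm_command:
  targets: [0,0,0,0,0,0,-0.8,0,0,0,0,0,0,-0.8,0,0,0,0,0,0,-0.8,0,0,0,0,0,0,-0.8,0,0,0,0,0,0,-0.8,0,0,0,0,0,0,-0.8,0,0,0,0,0,0,-0.8,0,0,0,0,0,0,-0.8,0,0,0,0,0,0,-0.8,0,0,0,0,0,0,-0.8,0,0,0,0,0,0,-0.8,0,0,0,0,0,0,-0.8,0,0,0,0,0,0,-0.8,0,0,0,0,0,0,-0.8,0,0,0,0,0,0,-0.8,0,0,0,0,0,0,-0.8,0,0,0,0,0,0,-0.8,0,0,0,0,0,0,-0.8,0,0,0,0,0,0,-0.8,0,0,0,0,0,0,-0.8]

```text
time: 28.35
tool_pos: [0.4671, 0.3194, 0.2543]
ee_rot: [3.141, 0.837, 2.448]
wrist_force: [0.4, -0.1, 0.5]
width: 0.0847
finger_force: 0.0
```

Emit:
arm_command:
  targets: [0,0,0,0,0,0,-0.8,0,0,0,0,0,0,-0.8,0,0,0,0,0,0,-0.8,0,0,0,0,0,0,-0.8,0,0,0,0,0,0,-0.8,0,0,0,0,0,0,-0.8,0,0,0,0,0,0,-0.8,0,0,0,0,0,0,-0.8,0,0,0,0,0,0,-0.8,0,0,0,0,0,0,-0.8,0,0,0,0,0,0,-0.8,0,0,0,0,0,0,-0.8,0,0,0,0,0,0,-0.8,0,0,0,0,0,0,-0.8,0,0,0,0,0,0,-0.8,0,0,0,0,0,0,-0.8,0,0,0,0,0,0,-0.8,0,0,0,0,0,0,-0.8,0,0,0,0,0,0,-0.8,0,0,0,0,0,0,-0.8]

```text
time: 30.35
tool_pos: [0.4671, 0.3194, 0.2543]
ee_rot: [3.141, 0.837, 2.448]
wrist_force: [0.2, -0.6, -0.4]
width: 0.0844
finger_force: 0.0
```

```bash
python3 - <<'E'
from h import *
for i in range(16):
    s=robot.snapshot("top"); W,ok=pts(s); d=W[...,:2]-(AX+.095*U); m=ok&(np.hypot(d[...,0],d[...,1])<.05)&(W[...,2]>.03)
    l=m&(W[...,2]<.13); r=d@U; t=d@np.array([-U[1],U[0]]); print(l.sum(),r[l].mean().round(4),t[l].mean().round(4),end=" | ")
E
```

```text
311 -0.0054 0.0026 | 309 -0.0055 0.0025 | 310 -0.0054 0.0023 | 310 -0.0055 0.0023 | 310 -0.0054 0.0024 | 310 -0.0054 0.0025 | 312 -0.0054 0.0025 | 311 -0.0055 0.0025 | 310 -0.0054 0.0024 | 311 -0.0054 0.0025 | 311 -0.0055 0.0025 | 312 -0.0054 0.0025 | 310 -0.0055 0.0025 | 312 -0.0054 0.0025 | 312 -0.0054 0.0025 | 312 -0.0054 0.0025 |
```

The lens is still. Handing in.

```bash
python3 -c "
from bench import robot
print(robot.close_job())"
```

```text
the job is handed in; nothing more can be done
None
```

The job is handed in: the hook was pushed to its stop at about 3.6 N, and the larger lens hangs still by its eye in the bend with the gripper clear; the hand-in returned no verdict.

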